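Load three knobs and hold the bayonet collar home

ROBOT

A 6-joint arm with a two-finger parallel gripper is mounted at the origin on the work surface. World frame = base frame: x ahead of the robot, y to its left, z up, the work surface at z = 0. Lengths are in m, angles in rad, forces in N, time in s.
With the tool pointing down it reaches from about 0.4 to 0.825 m from the base axis. Payload 7 kg.
Tool frame: the origin (TCP) lies at the centre of the arm's flange, where the gripper is bolted on; the fingertips stand 178 mm ahead of it and the grasp point (between the pads) lies arm.tcp_to_grasp ahead of it (arm.tcp_to_grasp is the distance from the TCP to the grasp point, in m); z points along the fingers, y is the direction in which the jaws open and shut (so a half turn about z gives the same grasp; the last joint's range is limited). The gripper opens to 88 mm and grips with 3 to 60 N. Pads are 19 mm wide; open, the fingers measure 130 mm over their backs; the gripper's body (78 mm by 193 mm) begins 47 mm behind the grasp point.
Start: joints at [1.493, 0.359, 0.012, 0, -1.224, -0.288], TCP at [0.241, 0.63, 0.405] pointing down, gripper open.
Joint ranges: [-3.07, 3.07], [-1.43, 2.12], [-1.02, 1.25], [-3.03, 1.67], [-3.05, -0], [-3.03, 3.03]. Speed limits (rad/s): [2.39, 2.39, 3.01, 3.14, 3.14, 3.14].

INTERFACE

Orientations are given as [roll, pitch, yaw] about the fixed x, y, z axes, in that order (R = Rz(yaw) Ry(pitch) Rx(roll)).
In Python, from station import arm gives the robot as it stands.
- The arm moves only by the tool move_arm, never from a script. Its argument "deltas" is a list of rows, each a list of 6 numbers: the shift along the world's x, y, z in mm, then the turn, a rotation vector about the world's x, y, z in degrees. In form: [[tx, ty, tz, ax, ay, az], ...]. A call has exactly 5 rows; each row shifts and turns the commanded pose from where the row before left it; what a row does not reach is not made up. A row lasts 1/12 s, in which the tool goes at most 41.7 mm and 7.16 degrees, less where a joint would pass 70% of its speed; a pose out of reach is approached as far as the arm can. A call with a gripper value outside its range is refused whole. "claw" is the closure in counts, from 0 (fully open) to 255 (shut), set as the call begins (left out, the last holds). The fingers move at their own pace and stop on an object; "squeeze" is the grip in N (left out, the last holds). Time passes only in rows, so rows that do not move let the fingers close, or fill a call up. It gives the time, the measured TCP pose, the force and the opening at its end, in the units of the state.
- arm.get_state(): the state, without advancing time (a new reading comes with each control period).
- arm.grab_frame(name): name is "scene" or "top" or "wrist"; returns the picture (420x560x3 uint8, red, green, blue); there is no depth.
- arm.calibration(name): a dict with "intrinsics" (3x3 intrinsics, pixels), "T" (4x4, takes a point from camera to world coordinates); the wrist camera has in their place "mount" (4x4, takes a point from camera to tool coordinates, whose origin is the TCP and whose axes are the flange's). Camera axes: x right, y up, looking along -z (the intrinsics and any distortion apply to the point x, -y, -z); pixel columns grow to the right and rows downward; lengths in m; the calibration is good to about 2 mm. The wrist camera is an equidistant fisheye: a pixel r from the principal point sees the ray r / f radians off the axis. A picture is of the moment at which its call begins: read the wrist's pose just before it. calibration takes no time and is no camera call.
- arm.job_done(): hands the job in, once; it reports no verdict.
Trained networks look in the newest picture that a camera, given by its name, has taken for a name from the list of things; names that differ only in an ending like _2 or _b are one class to them, and where a whole thing is asked for, a point or a joint stands for the part that bears it (a point fixed in the world has none). Each returns a list of dicts, best first, with "score" (0 to 1); they miss things now and then, are a little off and sometimes report something else, mostly with a low value. They report only what shows in the picture. A call takes as long as a camera call.
- arm.spot_in(thing, camera): "xy" ([column, row] in pixels, amid what is visible of it).
- arm.masks_of(thing, camera): "pixels" (420x560 bool, what is visible of it) and "xy" ([column, row] in pixels, amid what is visible of it).
- arm.spot_point(thing, camera): "xy" ([column, row] in pixels: a listed point, or the origin of a listed thing).
The state is a dict: "t": time; "q": joint angles; "qd": joint speeds; "joint_efforts": joint torques, N m; "eef_pos": TCP position; "ee_rot": TCP orientation; "force": force on the tool from outside, world axes, zero at the start; "moment": the same for the moment, N m; "width": finger opening in m.
Only numpy, scipy, OpenCV 4.12 (cv2) and the standard library are available. Lean on these libraries where they do the work, as an engineer would, in place of code of your own. Each camera call takes 0.05 s, during which the arm holds its last target. There are 200 camera calls.

TASK

Put exactly three of the four brass knobs from the felt mat into the well of the polishing pot, leaving the fourth on the mat. Then set the knurled collar on the pot's neck, turn it until the keyways inside drop over the pins, press it fully home against the sprung seal and keep hold of it there: the job finishes with the gripper still gripping the collar and pressing it home. Do not push the other things on the bench about.

Things in the scene. Friction and masses are not known exactly. Their poses are not given: they have to be found in the camera images.
- pot: low round polishing pot fixed to the bench; origin on its axis at bench level, z up. Steel shoulder 80 mm across, top 22 mm above the bench; from it rises an upright aluminium neck 50 mm across, 46 mm above the bench at its rim, open above. A foot plate 120 x 50 x 6 mm lies under it, along its x
- pot_rim (a point): centre of the mouth of the pot's well, at the rim, 46 mm above the bench. The well is 44 mm across and 38 mm deep (floor 8 mm above the bench). Outside, the top 9 mm of the neck tapers from 50 to 45.6 mm across
- pot_pins (a point): point on the pot's axis level with the tops of four steel pins, 34.5 mm above the bench. The pins, 5 mm thick, stick out of the neck 90 degrees apart, to 29 mm from the axis; which way they point differs each time and is not given by any pose here
- pot_shoulder (a point): point on the pot's axis level with the shoulder, 22 mm above the bench. Around the foot of the neck a black sprung seal ring, 68 mm across, stands 4.5 mm above the shoulder; about 6 N starts it down, 9 N presses it level with the shoulder, and it springs back when let go
- collar: aluminium bayonet collar with closed top, about 250 g, open side down; origin on its axis at its lower edge, z up. 62 mm high: skirt 68 mm across, 34 mm high. Set on the neck with its keyways off the pins it rests level on the pins and may be let go and regripped; once they meet it drops 8 mm on to the seal; pressed home, its lower edge meets the shoulder, 22 mm above the bench
- collar_grip (a point): centre of the collar's knurled grip, 48 mm above its lower edge. The grip is 48 mm across and 28 mm high, and stands on the wider skirt (from 34 to 62 mm above the lower edge)
- collar_bore (a point): centre of the collar's open lower end (same point as its origin). Bore 54 mm across, 30 mm deep, so 2 mm loose all round on the neck. Four keyways 10 mm wide, 4 mm deep run up inside it at 0, 90, 180 and 270 degrees from its x axis, unseen from outside; a turn of at most 90 degrees either way finds the pins, within 0.08 rad
- mat: grey felt mat 200 x 200 x 4 mm, fixed to the bench; origin at the centre of its underside, x and y along its sides
- knob0: plain brass guitar control knob, 18 mm across, 12 mm high, 25 g, standing on the mat; origin at the centre of its underside. All four are alike
- knob1: plain brass guitar control knob, 18 mm across, 12 mm high, 25 g, standing on the mat; origin at the centre of its underside. All four are alike
- knob2: plain brass guitar control knob, 18 mm across, 12 mm high, 25 g, standing on the mat; origin at the centre of its underside. All four are alike
- knob3: plain brass guitar control knob, 18 mm across, 12 mm high, 25 g, standing on the mat; origin at the centre of its underside. All four are alike
- tuner: bystander: loose guitar tuner, 47 mm long, 16 mm wide, 10 mm high, lying on the mat; origin under its housing, which is 22 mm long
- sandblock: bystander: cork sanding block 35 x 70 x 25 mm high, lying beside the pot; origin at the centre of its underside
- tape: bystander: paper tape roll, 90 mm across, 20 mm high, lying flat; origin at the centre of its underside
- lacquer: bystander: amber glass jar, 56 mm across, 65 mm high; origin at the centre of its underside
- driver: bystander: screwdriver 200 mm long, lying on the bench at the left-hand side
- glue: bystander: white glue bottle, 44 mm across, 85 mm high; origin at the centre of its underside
- mallet: bystander: small hammer, 260 mm long, lying on the bench at the right-hand side

How it is judged:
By the outcome, as a careful person would: the job done as asked, in the order asked, and still so for the second after the job is handed in, while the arm keeps its last pose, push and grip.
It also fails if it takes over 72 s, if anything falls off the work surface, if the arm or the gripper's body presses on something with over 40 N, if the wrist force passes 120 N, or if a joint passes its speed limit or range.

## Working session

There is one attempt and no reset: what is moved stays moved. The work goes in short steps, Python scripts to look and compute and a tool call to move; the robot and the scene stay as the last step left them, time stands still between calls to the robot, and variables do not carry over. Pictures are saved under pics/ and viewed, about 8 in all and at most 12, crops included, and the job is handed in when it is done.

Besides the shell and the picture viewer there is one more tool, called after ">>>" in YAML: its name, and indented under it one key for each argument. move_arm: Moves the arm, as the interface text tells. Its arguments: {"type":"object","properties":{"deltas":{"type":"array","items":{"type":"array","items":{"type":"number"}}},"claw":{"type":"number"},"squeeze":{"type":"number"}},"required":["deltas"]}

```bash
ls; mkdir -p pics; cat > h.py <<'E'
import numpy as np, cv2
from scipy.spatial.transform import Rotation as R
from station import arm
def save(n,f): cv2.imwrite(f'pics/{f}.png',arm.grab_frame(n)[:,:,::-1])
def toolT():
    s=arm.get_state();T=np.eye(4);T[:3,3]=s['eef_pos'];T[:3,:3]=R.from_euler('xyz',s['ee_rot']).as_matrix();return T
def ray(name,xy,T=None):
    c=arm.calibration(name);K=np.array(c['intrinsics'])
    u=(xy[0]-K[0,2])/K[0,0];v=(xy[1]-K[1,2])/K[1,1]
    if 'mount' in c:
        r=np.hypot(u,v);d=np.array([u*np.sinc(r/np.pi)/1,-v*np.sinc(r/np.pi),-np.cos(r)]);M=(toolT() if T is None else T)@np.array(c['mount'])
    else:
        d=np.array([u,-v,-1.]);d/=np.linalg.norm(d);M=np.array(c['T'])
    return M[:3,3],M[:3,:3]@d
def atz(o,d,z): return o+d*(z-o[2])/d[2]
def tri(rs):
    A=sum(np.eye(3)-np.outer(d,d) for o,d in rs);b=sum((np.eye(3)-np.outer(d,d))@o for o,d in rs)
    return np.linalg.solve(A,b)
np.set_printoptions(precision=4,suppress=True)
E
python3 - <<'E'
from h import *
print({k:v for k,v in arm.get_state().items()}, arm.tcp_to_grasp)
for c in('scene','top','wrist'):
    k=arm.calibration(c);print(c,{a:np.array(b) for a,b in k.items()} )
ims=[]
for c in('scene','top','wrist'):
    f=arm.grab_frame(c)[:,:,::-1];ims.append(f);cv2.imwrite(f'pics/{c}0.png',f)
    for t in ['pot','pot_rim','pot_pins','collar_grip','collar','collar_bore','knob0','mat','tuner','sandblock']:
        for m in arm.spot_point(t,c)[:5]:
            print(c,t,np.round(m['xy'],1),round(m['score'],2),atz(*ray(c,m['xy']),dict(pot_rim=.046,pot_pins=.0345,collar_grip=.048,knob0=.004).get(t,0))[:2])
a=np.hstack(ims[:2]);cv2.imwrite('pics/a.png',cv2.resize(a,(800,300)))
E
```

```text
pics
{'t': 0.0, 'q': array([ 1.4931,  0.3594,  0.011 , -0.0004, -1.2241, -0.2881]), 'qd': array([-0.0009, -0.0008,  0.0007,  0.0015,  0.0009, -0.0019]), 'joint_efforts': array([ -0.0024, -58.2719,  29.306 ,   6.997 ,   0.007 ,  -0.0002]), 'eef_pos': array([0.2414, 0.6302, 0.4037]), 'ee_rot': array([ 3.1399, -0.0001, -0.3659]), 'force': array([ 0.7015, -0.2296, -0.8706]), 'moment': array([-0.0101, -0.0329, -0.0146]), 'width': 0.08735454833355338} 0.1593
scene {'intrinsics': array([[406.5658,   0.    , 280.0793],
       [  0.    , 406.5658, 206.597 ],
       [  0.    ,   0.    ,   1.    ]]), 'T': array([[-0.7707, -0.4598,  0.441 ,  1.0148],
       [ 0.6372, -0.5557,  0.5341,  0.5495],
       [-0.0005,  0.6926,  0.7213,  0.819 ],
       [ 0.    ,  0.    ,  0.    ,  1.    ]])}
top {'intrinsics': array([[457.2334,   0.    , 280.6389],
       [  0.    , 457.2334, 211.3944],
       [  0.    ,   0.    ,   1.    ]]), 'T': array([[ 0.0114,  0.9824, -0.1864,  0.3059],
       [-0.9999,  0.0108, -0.0045, -0.0106],
       [-0.0024,  0.1865,  0.9825,  1.4607],
       [ 0.    ,  0.    ,  0.    ,  1.
[... 1418 characters left out ...]
ins [231.4 239.3] 0.17 [0.4857 0.1494]
top collar_grip [285.4 234.9] 0.75 [ 0.4996 -0.0198]
top collar [287.  234.7] 0.92 [ 0.5069 -0.0253]
top collar_bore [283.4 234.1] 0.78 [ 0.5087 -0.0137]
top collar_bore [283.8 233.2] 0.71 [ 0.5117 -0.015 ]
top knob0 [145.3 235.6] 0.74 [0.4984 0.4299]
top knob0 [434.  232.7] 0.51 [ 0.5181 -0.4973]
top knob0 [189.2 244.3] 0.48 [0.4719 0.2875]
top knob0 [218.9 209.1] 0.45 [0.5877 0.1966]
top knob0 [184.4 208.9] 0.4 [0.5871 0.3087]
top mat [208.1 225.6] 0.95 [0.5337 0.2301]
top mat [188.7 244.5] 0.34 [0.4717 0.2898]
top tuner [211.3 232.4] 0.52 [0.5117 0.2189]
top tuner [284.  234.2] 0.21 [ 0.5084 -0.0156]
top sandblock [323.6 204.8] 0.73 [ 0.6065 -0.1437]
```

View pics/a.png

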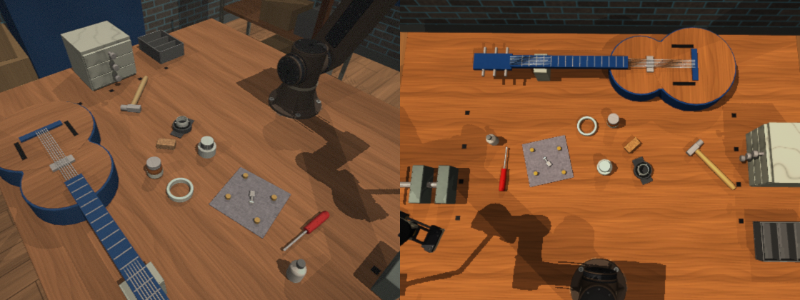

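View pics/wrist0.png

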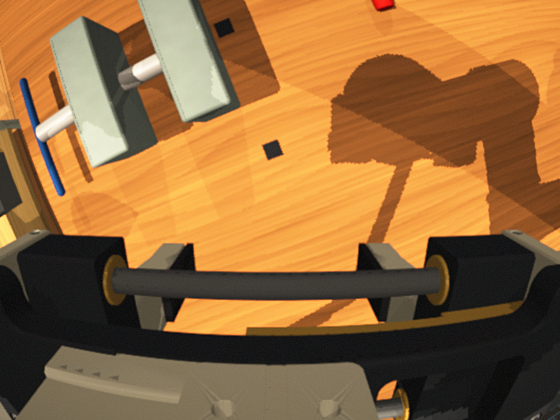

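The scene view shows the pot at about (250,180), the collar at about (290,210), the mat at about (348,277) with four knobs around the tuner, and the sandblock between pot and tape. The wrist view shows only the vise and bare bench. I'm going over the mat at yaw -90°.

>>> move_arm:
  deltas:
    - [20, -27, -3, 0, 0, -4.6]
    - [20, -27, -3, 0, 0, -4.6]
    - [20, -27, -3, 0, 0, -4.6]
    - [20, -27, -3, 0, 0, -4.6]
    - [20, -27, -3, 0, 0, -4.6]
  claw: 0
  squeeze: 15

```text
t: 2.07
eef_pos: [0.342, 0.494, 0.3897]
ee_rot: [-3.141, 0.0, -0.771]
force: [0.6, 0.4, -0.9]
width: 0.088
```

>>> move_arm:
  deltas:
    - [20, -27, -3, 0, 0, -4.6]
    - [20, -27, -3, 0, 0, -4.6]
    - [20, -27, -3, 0, 0, -4.6]
    - [20, -27, -3, 0, 0, -4.6]
    - [20, -27, -3, 0, 0, -4.6]

```text
t: 2.48
eef_pos: [0.4421, 0.3589, 0.3748]
ee_rot: [-3.141, 0.0, -1.172]
force: [-0.0, -0.1, 0.3]
width: 0.088
```

>>> move_arm:
  deltas:
    - [20, -27, -3, 0, 0, -4.6]
    - [20, -27, -3, 0, 0, -4.6]
    - [20, -27, -3, 0, 0, -4.6]
    - [20, -27, -3, 0, 0, -4.6]
    - [0, 0, 0, 0, 0, 0]

```text
t: 2.9
eef_pos: [0.5235, 0.2484, 0.362]
ee_rot: [3.141, -0.001, -1.498]
force: [-0.0, -0.4, -0.9]
width: 0.0878
```

```bash
cat > look.py <<'E'
import sys;from h import *
# usage: look.py tag thing:z ...
tag=sys.argv[1];T=toolT();save('wrist',tag);s=arm.get_state()
print('t',round(s['t'],2),'tcp',T[:3,3],'rot',np.array(s['ee_rot']),'q',np.array(s['q']),'F',s['force'],'w',s['width'])
for a in sys.argv[2:]:
    t,z=a.split(':')
    for m in arm.spot_point(t,'wrist')[:5]: print(t,np.round(m['xy'],1),round(m['score'],2),atz(*ray('wrist',m['xy'],T),float(z))[:2])
E
python3 look.py w1 knob0:.004 tuner:.004 mat:0 collar_grip:.048 collar_bore:0; python3 - <<'E'
from h import *
for m in arm.masks_of('knob0','wrist'):
    print(m['score'],np.round(m['xy'],1),m['pixels'].sum(),atz(*ray('wrist',m['xy']),.010)[:2])
E
```

```text
t 2.95 tcp [0.5235 0.2484 0.362 ] rot [ 3.141  -0.0006 -1.4945] q [ 0.7836  0.2344 -0.2644  0.0001 -1.0728 -0.7073] F [-0.0521  0.2685  0.3402] w 0.08789962258368653
knob0 [312.3 226.9] 0.83 [0.4797 0.2867]
knob0 [216.2 239.6] 0.68 [0.5852 0.3095]
knob0 [213.1 126.4] 0.64 [0.5926 0.1851]
knob0 [319.  111.3] 0.53 [0.4843 0.1621]
tuner [277.6 174.7] 0.9 [0.5219 0.2319]
mat [258.8 177.7] 0.76 [0.5416 0.2372]
collar_grip [215.2 127.8] 0.29 [0.5822 0.1855]
0.84 [216.9 239.1] 243 [0.5808 0.3129]
0.82 [211.2 127.4] 249 [0.592  0.1923]
0.76 [319.5 113.8] 258 [0.4829 0.1698]
0.63 [315.7 225.8] 264 [0.4743 0.2884]
```

>>> move_arm:
  deltas:
    - [17, -14.5, -23, 0, 0, -1.1]
    - [17, -14.5, -23, 0, 0, -1.1]
    - [17, -14.5, -23, 0, 0, -1.1]
    - [17, -14.5, -23, 0, 0, -1.1]
    - [0, 0, 0, 0, 0, 0]
  claw: 130

```text
t: 3.67
eef_pos: [0.5897, 0.1927, 0.2656]
ee_rot: [3.136, -0.003, -1.569]
force: [-0.8, -0.4, -0.4]
width: 0.0596
```

```bash
cat > mk.py <<'E'
from h import *
import sys
# knob mask centres, wrist, at z=.010 (mid height)
T=toolT();arm.grab_frame('wrist') if len(sys.argv)<2 else save('wrist',sys.argv[1]);s=arm.get_state();print('t',round(s['t'],2),T[:3,3],'w',s['width'])
for m in arm.masks_of('knob0','wrist')[:5]:
    ys,xs=np.where(m['pixels']);o,d=ray('wrist',m['xy'],T)
    print(round(m['score'],2),np.round(m['xy'],1),'box',xs.min(),xs.max(),ys.min(),ys.max(),atz(o,d,.010)[:2],'o',o,'d',d)
for m in arm.spot_point('knob0','wrist')[:4]: print('pt',round(m['score'],2),np.round(m['xy'],1),atz(*ray('wrist',m['xy'],T),.004)[:2])
E
python3 mk.py w2
```

```text
t 3.72 [0.5897 0.1927 0.2656] w 0.05549373452960399
0.96 [408.  181.3] box 396 419 168 190 [0.4844 0.163 ] o [0.5889 0.1224 0.2457] d [-0.4001  0.1556 -0.9032]
0.63 [272.8 208. ] box 259 281 197 222 [0.5897 0.1846] o [0.5889 0.1224 0.2457] d [ 0.0035  0.2554 -0.9668]
pt 0.81 [270.2 206.5] [0.5917 0.185 ]
pt 0.6 [407.7 178.5] [0.4823 0.1618]
```

View pics/w2.png

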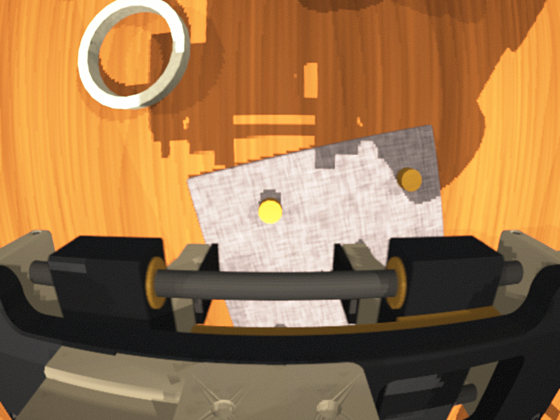

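The picture shows a bright knob at about (270,210) between the jaws and a second at (408,181). The tape roll is at upper left, clear of them. I'm descending for a near check.

>>> move_arm:
  deltas:
    - [1, -3, -17, 0, 0, 0]
    - [0, -3, -17, 0, 0, 0]
    - [0, 0, -16, 0, 0, 0]
    - [0, 0, 0, 0, 0, 0]
    - [0, 0, 0, 0, 0, 0]

```text
t: 4.23
eef_pos: [0.5902, 0.1893, 0.2216]
ee_rot: [-3.141, 0.0, -1.565]
force: [-0.1, -0.3, 1.2]
width: 0.043
```

```bash
python3 mk.py w3; python3 - <<'E'
from h import *
# triangulate knob A from w2 and now
o1=np.array([.5889,.1224,.2457])
T=toolT();m=arm.masks_of('knob0','wrist')
if m:
    for k in m[:3]:
        print(tri([ray('wrist',k['xy'],T),(o1,np.array([.0035,.2554,-.9668]))]))
    print(arm.get_state()['ee_rot'])
E
```

```text
t 4.28 [0.5902 0.1893 0.2216] w 0.043266308141229726
0.84 [435.  196.6] box 421 451 181 208 [0.4852 0.1619] o [0.5898 0.1191 0.2014] d [-0.4704  0.1926 -0.8612]
0.78 [272.6 231.6] box 258 285 216 247 [0.5916 0.1856] o [0.5898 0.1191 0.2014] d [ 0.0088  0.3281 -0.9446]
0.39 [318.6 207.7] box 173 470 131 326 [0.5634 0.17  ] o [0.5898 0.1191 0.2014] d [-0.1318  0.2548 -0.958 ]
pt 0.92 [275.3 230.5] [0.5899 0.1869]
pt 0.68 [430.2 193.9] [0.4859 0.1614]
[0.5895 0.1261 0.2035]
[0.591  0.1779 0.0343]
[0.5889 0.1291 0.1922]
[-3.1393  0.0013 -1.5657]
```

View pics/w3.png

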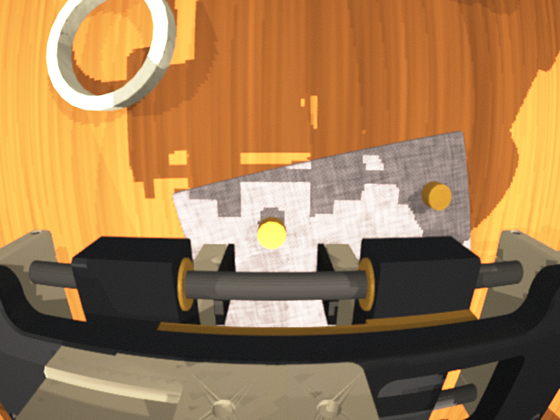

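The knob is centred between the jaws at (272,232), and both views put it at (0.591, 0.186). I'm grasping it now.

>>> move_arm:
  deltas:
    - [1, -2, -12, 0, 0, 0]
    - [0, -1, -12, 0, 0, 0]
    - [0, 0, -11, 0, 0, 0]
    - [0, 0, 0, 0, 0, 0]
    - [0, 0, 0, 0, 0, 0]

```text
t: 4.85
eef_pos: [0.5912, 0.185, 0.1844]
ee_rot: [3.14, -0.001, -1.567]
force: [0.1, 0.3, -0.1]
width: 0.0431
```

>>> move_arm:
  deltas:
    - [0, 0, 0, 0, 0, 0]
    - [0, 0, 0, 0, 0, 0]
    - [0, 0, 0, 0, 0, 0]
    - [0, 0, 0, 0, 0, 0]
    - [0, 0, 0, 0, 0, 0]
  claw: 255

```text
t: 5.27
eef_pos: [0.5915, 0.1854, 0.186]
ee_rot: [-3.141, 0.0, -1.567]
force: [-0.8, 0.9, 0.0]
width: 0.0171
```

>>> move_arm:
  deltas:
    - [0, 0, 10, 0, 0, 0]
    - [0, 0, 30, 0, 0, 0]
    - [0, 0, 35, 0, 0, 0]
    - [-4, -20, 30, 0, 0, 0]
    - [-8, -30, 30, 0, 0, 0]

```text
t: 5.68
eef_pos: [0.5802, 0.1374, 0.3222]
ee_rot: [-3.14, 0.001, -1.564]
force: [-0.1, -1.5, 1.1]
width: 0.017
```

>>> move_arm:
  deltas:
    - [-10, -34, 10, 0, 0, 0]
    - [-10, -34, 0, 0, 0, 0]
    - [-10, -34, 0, 0, 0, 0]
    - [-10, -34, 0, 0, 0, 0]
    - [-10, -34, 0, 0, 0, 0]

```text
t: 6.1
eef_pos: [0.5287, -0.0351, 0.3309]
ee_rot: [-3.14, 0.0, -1.566]
force: [0.9, -0.0, -0.1]
width: 0.0173
```

>>> move_arm:
  deltas:
    - [-10, -34, 0, 0, 0, 0]
    - [-10, -34, 0, 0, 0, 0]
    - [-6, -17, 0, 0, 0, 0]
    - [0, 0, 0, 0, 0, 0]
    - [0, 0, 0, 0, 0, 0]

```text
t: 6.52
eef_pos: [0.5032, -0.1196, 0.3305]
ee_rot: [-3.14, 0.0, -1.569]
force: [0.4, 0.2, -0.4]
width: 0.0173
```

```bash
python3 look.py w4 pot:0 pot_rim:.046 pot_pins:.0345 pot_shoulder:.022 collar_grip:.048 collar_bore:0
```

```text
t 6.57 tcp [ 0.5032 -0.1196  0.3305] rot [-3.1404  0.0001 -1.5677] q [ 0.1479  0.1635 -0.4372  0.0001 -0.9689 -0.1447] F [ 0.6997  0.0973 -0.9772] w 0.01692851316029586
pot [283.3 123.4] 0.66 [ 0.496  -0.1894]
pot_rim [283.6 118.5] 0.56 [ 0.4967 -0.1934]
pot_pins [281.9 123.6] 0.76 [ 0.4979 -0.1893]
pot_shoulder [282.4 118.8] 0.82 [ 0.4973 -0.1935]
collar_grip [269.9 311.2] 0.68 [ 0.5083 -0.0182]
```

View pics/w4.png

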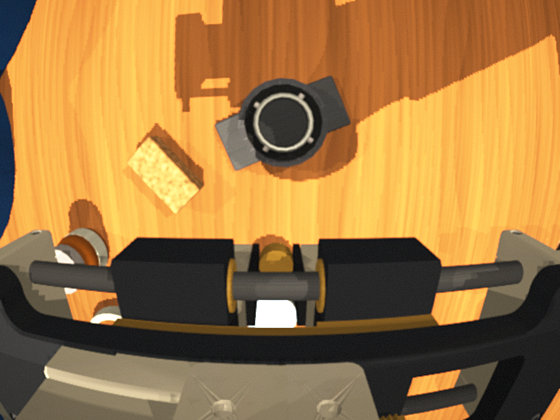

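The knob is held, seen at about (275,258). The pot's rim ring is centred near (283,121) with four pins just outside it, and the sandblock is at (165,175). I'll fit the ring and find the pin angles.

```bash
cat > ring.py <<'E'
from h import *
import sys
# fit rim ring in picture f taken at TCP T: cast bright grey pixels to z=.046, circle fit; unwrap to find pins
def run(f,T,c0):
    im=cv2.imread(f'pics/{f}.png');hsv=cv2.cvtColor(im,cv2.COLOR_BGR2HSV)
    ok=(hsv[...,1]<70)&(hsv[...,2]>130)
    ys,xs=np.where(ok);sel=np.hypot(xs-c0[0],ys-c0[1])<45
    P=np.array([atz(*ray('wrist',(x,y),T),.046)[:2] for x,y in zip(xs[sel],ys[sel])])
    c=np.median(P,0)
    for _ in range(20):
        r=np.hypot(*(P-c).T);k=(r>.018)&(r<.0265)
        A=np.c_[2*P[k],np.ones(k.sum())];s=np.linalg.lstsq(A,(P[k]**2).sum(1),rcond=None)[0];c=s[:2]
    print('centre',c,'r',np.sqrt(s[2]+c@c),'n',k.sum())
    return im,c
def sample(im,T,c,z,r,name='wrist'):
    cal=arm.calibration(name);K=np.array(cal['intrinsics']);M=np.linalg.inv(T@np.array(cal['mount']))
    a=np.radians(np.arange(0,360,2));W=np.c_[c[0]+r*np.cos(a),c[1]+r*np.sin(a),0*a+z,0*a+1]@M.T
    rho=np.hypot(W[:,0],W[:,1]);th=np.arctan2(rho,-W[:,2]);u=K[0,2]+K[0,0]*th*W[:,0]/rho;v=K[1,2]-K[1,1]*th*W[:,1]/rho
    g=cv2.cvtColor(im,cv2.COLOR_BGR2GRAY).astype('f4')
    return cv2.remap(g,u.astype('f4')[None],v.astype('f4')[None],1)[0]
E
python3 - <<'E'
from ring import *
T=np.eye(4);T[:3,:3]=R.from_euler('xyz',[-3.1404,.0001,-1.5677]).as_matrix();T[:3,3]=[.5032,-.1196,.3305]
im,c=run('w4',T,(283,121))
p=np.mean([sample(im,T,c,.034,r) for r in(.0275,.028,.0285)],0)
f=np.array([p.reshape(4,45)[:, i] for i in range(45)]);print(np.round(f.sum(1)).astype(int))
for q in p.reshape(4,45): print('argmax deg',2*q.argmax(),q.astype(int).tolist())
cr=cv2.resize(im[60:185,205:360],None,fx=5,fy=4.8*1,interpolation=cv2.INTER_CUBIC);cv2.imwrite('pics/c4.png',cr)
E
```

```text
centre [ 0.5075 -0.1859] r 0.02278690736609267 n 338
[314 278 262 257 252 241 237 233 235 235 237 231 232 227 229 235 238 240
 242 250 261 266 277 291 304 328 355 377 407 440 444 430 410 396 386 378
 381 402 430 429 415 413 400 376 350]
argmax deg 58 [123, 118, 118, 119, 120, 120, 121, 122, 123, 126, 126, 124, 124, 126, 123, 125, 127, 124, 120, 122, 122, 123, 126, 125, 127, 127, 126, 125, 127, 127, 121, 100, 83, 73, 64, 60, 62, 59, 56, 56, 57, 67, 71, 67, 60]
argmax deg 62 [59, 58, 58, 58, 51, 42, 36, 33, 32, 26, 30, 29, 27, 27, 28, 28, 29, 29, 29, 26, 25, 26, 30, 39, 55, 83, 110, 131, 159, 192, 204, 205, 190, 170, 146, 117, 91, 71, 55, 46, 43, 43, 45, 47, 49]
argmax deg 78 [49, 49, 50, 49, 49, 50, 51, 49, 50, 52, 52, 50, 50, 49, 49, 50, 51, 51, 50, 50, 52, 50, 49, 51, 51, 51, 50, 49, 47, 45, 43, 44, 57, 74, 95, 118, 143, 176, 191, 192, 183, 172, 152, 130, 110]
argmax deg 78 [82, 52, 33, 29, 30, 27, 27, 26, 27, 29, 28, 26, 29, 24, 26, 29, 30, 33, 40, 50, 60, 65, 70, 74, 69, 64, 66, 70, 73, 74, 74, 79, 79, 77, 78, 81, 83, 94, 126, 133, 130, 129, 130, 130, 129]
```

View pics/c4.png

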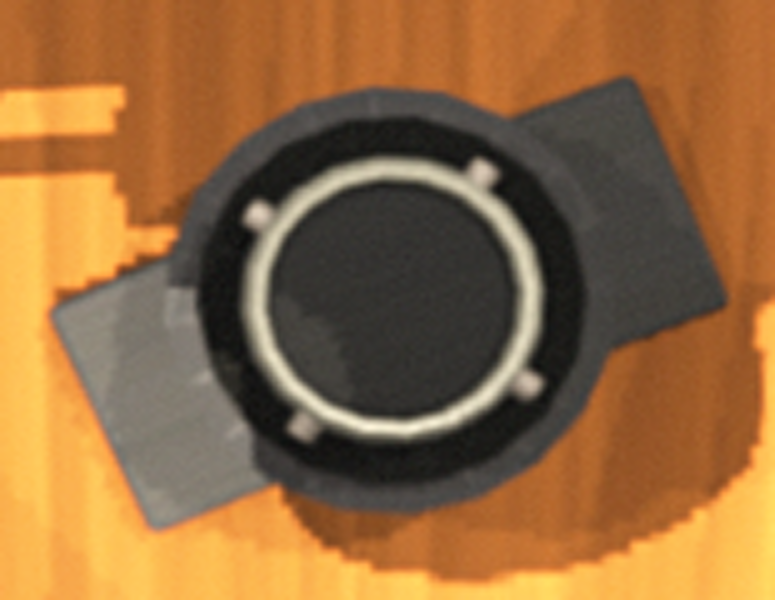

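The crop shows the rim ring at crop centre (393,297), which is picture (283.6,121.9). The pins are at crop (258,215), (483,172), (527,383) and (304,428). The bright foot plate skewed the automatic ring fit, so I'll use these points.

```bash
python3 - <<'E'
from h import *
T=np.eye(4);T[:3,:3]=R.from_euler('xyz',[-3.1404,.0001,-1.5677]).as_matrix();T[:3,3]=[.5032,-.1196,.3305]
w=lambda p,z:atz(*ray('wrist',(205+p[0]/5,60+p[1]/4.8),T),z)[:2]
print('rim',w((393,297),.046))
P=np.array([w(p,.0335) for p in[(258,215),(483,172),(527,383),(304,428)]]);c=P.mean(0);print('pins c',c,np.hypot(*(P-c).T),np.degrees(np.arctan2(*(P-c).T[::-1]))%90)
o,d=ray('wrist',(275,311),T);print(arm.calibration('wrist')['mount'])
E
```

```text
rim [ 0.4968 -0.1907]
pins c [ 0.4965 -0.1904] [0.0272 0.0273 0.0271 0.0275] [56.7565 56.6648 57.2453 56.8282]
[[-0.0006  0.9645  0.2641  0.0702]
 [ 1.      0.0003  0.0012  0.0008]
 [ 0.0011  0.2641 -0.9645  0.0201]
 [ 0.      0.      0.      1.    ]]
```

>>> move_arm:
  deltas:
    - [-2, -24, -10, 0, 0, 0]
    - [-2, -24, -10, 0, 0, 0]
    - [-2.5, -23, -20, 0, 0, 0]
    - [0, 0, -10, 0, 0, 0]
    - [0, 0, 0, 0, 0, 0]

```text
t: 7.28
eef_pos: [0.4963, -0.19, 0.2771]
ee_rot: [3.137, 0.001, -1.568]
force: [-0.4, 0.5, -0.5]
width: 0.017
```

```bash
python3 look.py w5 pot_rim:.046 pot_pins:.0345 pot:0 knob0:.09
```

```text
t 7.33 tcp [ 0.4963 -0.19    0.2771] rot [ 3.1387  0.0001 -1.5672] q [ 0.0045  0.246  -0.4686 -0.0001 -0.859  -0.0008] F [-0.0638  0.2581 -0.4997] w 0.01697549278715536
pot_rim [273.4 224.8] 0.72 [ 0.4962 -0.1918]
pot_pins [272.1 220.5] 0.71 [ 0.4971 -0.1913]
pot [270.2 211.6] 0.71 [ 0.4989 -0.1882]
knob0 [279.2 256.9] 0.65 [ 0.4928 -0.1872]
```

View pics/w5.png

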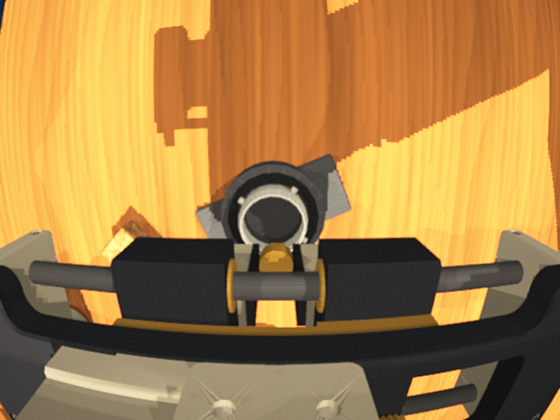

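From a second place the pot again comes out at (0.4965, -0.191), so the height assumption holds. The knob is seen at (276,257) in the jaws, above the mouth. Lowering and releasing.

>>> move_arm:
  deltas:
    - [0, -0.5, -20, 0, 0, 0]
    - [0, -0.5, -18, 0, 0, 0]
    - [0, 0, -9, 0, 0, 0]
    - [0, 0, 0, 0, 0, 0]
    - [0, 0, 0, 0, 0, 0]

```text
t: 7.95
eef_pos: [0.4976, -0.1903, 0.233]
ee_rot: [3.141, -0.0, -1.566]
force: [1.0, -0.5, 0.7]
width: 0.017
```

>>> move_arm:
  deltas:
    - [0, 0, 0, 0, 0, 0]
    - [0, 0, 0, 0, 0, 0]
    - [0, 0, 0, 0, 0, 0]
    - [0, 0, 20, 0, 0, 0]
    - [0, 0, 25, 0, 0, 0]
  claw: 140

```text
t: 8.37
eef_pos: [0.4965, -0.1906, 0.2769]
ee_rot: [3.138, 0.0, -1.567]
force: [0.1, 0.4, -0.3]
width: 0.0384
```

>>> move_arm:
  deltas:
    - [0, 10, 35, 0, 0, 0]
    - [0, 34, 15, 0, 0, 0]
    - [0, 38, 0, 0, 0, 0]
    - [0, 38, 0, 0, 0, 0]
    - [0, 38, 0, 0, 0, 0]

```text
t: 8.78
eef_pos: [0.4969, -0.0314, 0.3289]
ee_rot: [-3.139, 0.001, -1.568]
force: [0.4, 0.1, 0.5]
width: 0.0395
```

```bash
python3 mk.py w6; python3 - <<'E'
import cv2
im=cv2.imread('pics/w6.png');cv2.imwrite('pics/w6s.png',im)
E
```

```text
t 8.83 [ 0.4969 -0.0314  0.3289] w 0.03961045963920108
0.67 [276.1  25.3] box 265 285 18 37 [ 0.4971 -0.1938] o [ 0.4963 -0.1016  0.3087] d [ 0.0026 -0.2949 -0.9555]
pt 0.35 [ 77.7 174.9] [ 0.7117 -0.0564]
pt 0.28 [276.5  19.7] [ 0.4968 -0.2014]
```

>>> move_arm:
  deltas:
    - [-2, 38, 0, 0, 0, 0]
    - [-3, 38, 0, 0, 0, 0]
    - [-3, 38, 0, 0, 0, 0]
    - [-2, 38, -10, 0, 0, 0]
    - [-2, 38, -30, 0, 0, 0]

```text
t: 9.35
eef_pos: [0.4867, 0.154, 0.295]
ee_rot: [-3.135, 0.004, -1.567]
force: [1.9, 0.3, 0.1]
width: 0.0395
```

>>> move_arm:
  deltas:
    - [0, 4, -30, 0, 0, 0]
    - [0, 0, -30, 0, 0, 0]
    - [0, 0, -8, 0, 0, 0]
    - [0, 0, 0, 0, 0, 0]
    - [0, 0, 0, 0, 0, 0]

```text
t: 9.77
eef_pos: [0.4861, 0.1555, 0.2245]
ee_rot: [3.142, -0.001, -1.567]
force: [-0.2, 0.1, -0.8]
width: 0.0395
```

```bash
python3 mk.py w7
```

```text
t 9.82 [0.4861 0.1555 0.2245] w 0.03967278268322275
0.87 [276.1 245.5] box 264 291 228 260 [0.4852 0.1621] o [0.4855 0.0852 0.2044] d [-0.0016  0.3676 -0.93  ]
pt 0.85 [274.1 242. ] [0.4865 0.162 ]
```

>>> move_arm:
  deltas:
    - [0, 4, -13, 0, 0, 0]
    - [-0.5, 2.5, -14, 0, 0, 0]
    - [0, 0, -12, 0, 0, 0]
    - [0, 0, 0, 0, 0, 0]
    - [0, 0, 0, 0, 0, 0]

```text
t: 10.33
eef_pos: [0.4853, 0.1624, 0.1856]
ee_rot: [-3.141, 0.0, -1.567]
force: [0.5, 0.2, -0.4]
width: 0.0398
```

>>> move_arm:
  deltas:
    - [0, 0, 0, 0, 0, 0]
    - [0, 0, 0, 0, 0, 0]
    - [0, 0, 0, 0, 0, 0]
    - [0, 0, 0, 0, 0, 0]
    - [0, 0, 0, 0, 0, 0]
  claw: 255

```text
t: 10.75
eef_pos: [0.4852, 0.1627, 0.1854]
ee_rot: [-3.141, 0.001, -1.566]
force: [0.0, -1.0, 4.5]
width: 0.0172
```

>>> move_arm:
  deltas:
    - [0, 0, 10, 0, 0, 0]
    - [0, 0, 30, 0, 0, 0]
    - [0, 0, 35, 0, 0, 0]
    - [1, -25, 30, 0, 0, 0]
    - [1, -37, 30, 0, 0, 0]

```text
t: 11.17
eef_pos: [0.4872, 0.1059, 0.319]
ee_rot: [-3.14, 0.001, -1.564]
force: [0.9, -0.3, -0.5]
width: 0.0173
```

>>> move_arm:
  deltas:
    - [1.5, -37, 0, 0, 0, 0]
    - [1.5, -37, 0, 0, 0, 0]
    - [1.5, -37, 0, 0, 0, 0]
    - [1.5, -37, 0, 0, 0, 0]
    - [1.5, -37, 0, 0, 0, 0]

```text
t: 11.58
eef_pos: [0.4938, -0.0815, 0.3171]
ee_rot: [-3.141, 0.0, -1.566]
force: [0.8, 0.1, 0.1]
width: 0.0168
```

>>> move_arm:
  deltas:
    - [1, -37, 0, 0, 0, 0]
    - [1, -37, 0, 0, 0, 0]
    - [0, -32, -10, 0, 0, 0]
    - [0, 0, -20, 0, 0, 0]
    - [0, 0, -10, 0, 0, 0]

```text
t: 12.0
eef_pos: [0.4954, -0.1875, 0.275]
ee_rot: [3.14, 0.0, -1.57]
force: [-0.5, 1.0, -1.1]
width: 0.0171
```

```bash
python3 look.py w8 pot_rim:.046 pot_pins:.0345 knob0:.1
```

```text
t 12.05 tcp [ 0.4954 -0.1875  0.275 ] rot [ 3.1373  0.0009 -1.5694] q [ 0.0105  0.2483 -0.4798 -0.0012 -0.847  -0.0083] F [-0.8744  0.3718 -2.6664] w 0.016969369813345552
pot_rim [269.8 215.8] 0.44 [ 0.4984 -0.1963]
pot_rim [269.4 208.2] 0.21 [ 0.4986 -0.2015]
pot_pins [272.7 221.5] 0.71 [ 0.4966 -0.1887]
knob0 [272.5 210.6] 0.85 [ 0.496  -0.2148]
knob0 [274.  255.4] 0.61 [ 0.4953 -0.1908]
knob0 [ 73.9 323.2] 0.26 [ 0.631  -0.1357]
```

>>> move_arm:
  deltas:
    - [1, -2.5, -17, 0, 0, 0]
    - [0, 0, -17, 0, 0, 0]
    - [0, 0, -9, 0, 0, 0]
    - [0, 0, 0, 0, 0, 0]
    - [0, 0, 0, 0, 0, 0]

```text
t: 12.62
eef_pos: [0.4978, -0.1877, 0.2336]
ee_rot: [3.141, -0.0, -1.565]
force: [0.8, 0.1, -1.2]
width: 0.0172
```

>>> move_arm:
  deltas:
    - [0, 0, 0, 0, 0, 0]
    - [0, 0, 0, 0, 0, 0]
    - [0, 0, 0, 0, 0, 0]
    - [0, 0, 20, 0, 0, 0]
    - [0, 0, 25, 0, 0, 0]
  claw: 140

```text
t: 13.03
eef_pos: [0.4966, -0.1883, 0.2774]
ee_rot: [3.138, 0.0, -1.567]
force: [1.3, 0.1, -0.4]
width: 0.0386
```

>>> move_arm:
  deltas:
    - [0, 20, 35, 0, 0, 0]
    - [0, 37, 15, 0, 0, 0]
    - [0, 38, 0, 0, 0, 0]
    - [0, 38, 0, 0, 0, 0]
    - [0, 38, 0, 0, 0, 0]

```text
t: 13.45
eef_pos: [0.497, -0.016, 0.3293]
ee_rot: [-3.139, 0.001, -1.567]
force: [1.2, -0.2, -0.1]
width: 0.0398
```

>>> move_arm:
  deltas:
    - [-2, 39, 0, 0, 0, 0]
    - [-2, 39, 0, 0, 0, 0]
    - [-2, 39, 0, 0, 0, 0]
    - [-2, 39, 0, 0, 0, 0]
    - [-2, 39, 0, 0, 0, 0]

```text
t: 13.87
eef_pos: [0.4868, 0.1795, 0.3289]
ee_rot: [-3.14, 0.001, -1.566]
force: [1.7, 0.2, -0.7]
width: 0.0398
```

>>> move_arm:
  deltas:
    - [-4, 38, -10, 0, 0, 0]
    - [-4, 38, -20, 0, 0, 0]
    - [0, 20, -28, 0, 0, 0]
    - [0, 0, -20, 0, 0, 0]
    - [0, 0, 0, 0, 0, 0]

```text
t: 14.28
eef_pos: [0.4781, 0.2727, 0.2471]
ee_rot: [3.137, -0.004, -1.565]
force: [-0.9, -0.3, 0.3]
width: 0.0396
```

```bash
python3 mk.py w9
```

```text
t 14.33 [0.4781 0.2727 0.2471] w 0.03948877970409088
0.94 [272.1 242.1] box 262 284 230 257 [0.4789 0.2847] o [0.4775 0.2023 0.2273] d [ 0.0057  0.3546 -0.935 ]
pt 0.6 [273.6 236.4] [0.4778 0.2826]
```

>>> move_arm:
  deltas:
    - [0, 6, -22, 0, 0, 0]
    - [0.5, 5, -22, 0, 0, 0]
    - [0, 0, -14, 0, 0, 0]
    - [0, 0, -4, 0, 0, 0]
    - [0, 0, 0, 0, 0, 0]

```text
t: 14.85
eef_pos: [0.4804, 0.2828, 0.1894]
ee_rot: [-3.141, 0.0, -1.567]
force: [0.4, -0.9, 0.7]
width: 0.0393
```

>>> move_arm:
  deltas:
    - [0, 0, -1.5, 0, 0, 0]
    - [0, 0, 0, 0, 0, 0]
    - [0, 0, 0, 0, 0, 0]
    - [0, 0, 0, 0, 0, 0]
    - [0, 0, 0, 0, 0, 0]
  claw: 255

```text
t: 15.27
eef_pos: [0.4802, 0.2835, 0.1881]
ee_rot: [-3.141, 0.001, -1.566]
force: [0.3, -1.0, 4.9]
width: 0.0169
```

>>> move_arm:
  deltas:
    - [0, 0, 10, 0, 0, 0]
    - [0, 0, 30, 0, 0, 0]
    - [0, 0, 35, 0, 0, 0]
    - [1, -25, 30, 0, 0, 0]
    - [1, -37, 30, 0, 0, 0]

```text
t: 15.68
eef_pos: [0.4822, 0.227, 0.3213]
ee_rot: [-3.14, 0.001, -1.564]
force: [1.2, -0.2, 0.1]
width: 0.0167
```

>>> move_arm:
  deltas:
    - [1.5, -38, 0, 0, 0, 0]
    - [1.5, -38, 0, 0, 0, 0]
    - [1.5, -38, 0, 0, 0, 0]
    - [1.5, -38, 0, 0, 0, 0]
    - [1.5, -38, 0, 0, 0, 0]

```text
t: 16.1
eef_pos: [0.4888, 0.0343, 0.3195]
ee_rot: [-3.14, 0.001, -1.566]
force: [0.9, -0.3, -0.3]
width: 0.0167
```

>>> move_arm:
  deltas:
    - [1.5, -38, 0, 0, 0, 0]
    - [1.5, -38, 0, 0, 0, 0]
    - [1.5, -38, 0, 0, 0, 0]
    - [1.5, -38, 0, 0, 0, 0]
    - [1, -38, 0, 0, 0, 0]

```text
t: 16.52
eef_pos: [0.496, -0.1558, 0.3195]
ee_rot: [-3.141, 0.0, -1.566]
force: [1.3, 0.2, -0.4]
width: 0.017
```

>>> move_arm:
  deltas:
    - [0, -31, -15, 0, 0, 0]
    - [0, 0, -20, 0, 0, 0]
    - [0, 0, -10, 0, 0, 0]
    - [0, 0, 0, 0, 0, 0]
    - [0, 0, 0, 0, 0, 0]

```text
t: 16.93
eef_pos: [0.4964, -0.1844, 0.2736]
ee_rot: [3.14, -0.0, -1.566]
force: [0.8, -0.3, 0.4]
width: 0.0171
```

```bash
python3 look.py w10 pot_rim:.046 pot_pins:.0345 knob0:.1
```

```text
t 16.98 tcp [ 0.4964 -0.1844  0.2736] rot [-3.1412 -0.0003 -1.565 ] q [ 0.0154  0.2472 -0.4792  0.0004 -0.844  -0.0099] F [ 0.1467 -0.2142 -0.5018] w 0.016914882957347246
pot_rim [272.3 219.2] 0.73 [ 0.4978 -0.1914]
pot_pins [273.8 216.5] 0.66 [ 0.4968 -0.1899]
knob0 [274.1 204. ] 0.73 [ 0.4964 -0.2156]
knob0 [270.3 212.4] 0.69 [ 0.4983 -0.2114]
knob0 [274.8 257.8] 0.62 [ 0.496  -0.1871]
knob0 [276.2 206.1] 0.41 [ 0.4954 -0.2146]
```

>>> move_arm:
  deltas:
    - [0, -3, -17, 0, 0, 0]
    - [0, -3, -16, 0, 0, 0]
    - [0, 0, -8, 0, 0, 0]
    - [0, 0, 0, 0, 0, 0]
    - [0, 0, 0, 0, 0, 0]

```text
t: 17.55
eef_pos: [0.4966, -0.1906, 0.2328]
ee_rot: [3.141, -0.0, -1.566]
force: [0.5, 0.8, -0.1]
width: 0.0166
```

>>> move_arm:
  deltas:
    - [0, 0, 0, 0, 0, 0]
    - [0, 0, 0, 0, 0, 0]
    - [0, 0, 0, 0, 0, 0]
    - [0, 0, 20, 0, 0, 0]
    - [0, 0, 25, 0, 0, 0]
  claw: 140

```text
t: 17.97
eef_pos: [0.4956, -0.1909, 0.2767]
ee_rot: [3.138, 0.0, -1.567]
force: [1.5, -0.4, -0.7]
width: 0.0385
```

>>> move_arm:
  deltas:
    - [1, 25, 20, 0, 0, 0]
    - [2, 35, 0, 0, 0, 0]
    - [2, 20, 0, 0, 0, 0]
    - [0, 0, 0, 0, 0, 0]
    - [0, 0, 0, 0, 0, 0]
  claw: 0

```text
t: 18.38
eef_pos: [0.5015, -0.1101, 0.2982]
ee_rot: [-3.14, 0.0, -1.564]
force: [-0.3, -0.5, -0.3]
width: 0.0674
```

```bash
python3 look.py w11 pot_pins:.0345 knob0:.014 collar_grip:.048 collar:.0; python3 -c "
import cv2
im=cv2.imread('pics/w11.png');cv2.imwrite('pics/c11.png',cv2.resize(im[50:370,180:380],None,fx=1.8,fy=1.8))"
```

```text
t 18.43 tcp [ 0.5015 -0.1101  0.2982] rot [-3.1409  0.     -1.5653] q [ 0.1655  0.1933 -0.4862  0.0001 -0.8906 -0.1601] F [-0.547   0.4522  0.0457] w 0.07131008465854285
knob0 [281.8 110.5] 0.78 [ 0.4969 -0.1904]
knob0 [281.6 106.3] 0.67 [ 0.4971 -0.1938]
knob0 [275.8 111.3] 0.48 [ 0.5017 -0.1897]
collar_grip [268.5 320.8] 0.66 [ 0.5068 -0.0199]
collar [267.2 291.9] 0.6 [ 0.5091 -0.0211]
collar [279.8 107.5] 0.24 [ 0.4984 -0.1935]
```

View pics/c11.png

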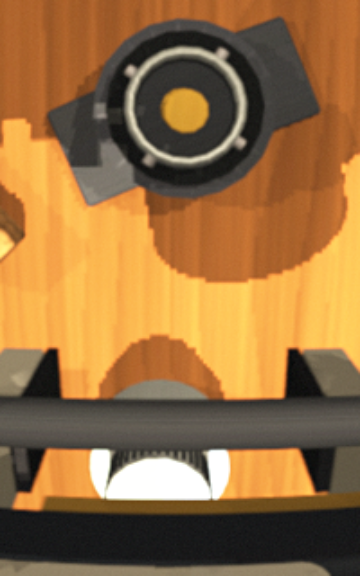

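The crop shows one knob face centred in the well at crop (185,110), its size matching the top of a stack about 44 mm high, below the rim. The nets saw the earlier knobs in the well, so three are in. The collar is at crop (160,440). I'll look at the collar from overhead.

>>> move_arm:
  deltas:
    - [1, 38, 10, 0, 0, 0]
    - [1, 38, 10, 0, 0, 0]
    - [2, 38, 10, 0, 0, 0]
    - [2, 36, 0, 0, 0, 0]
    - [0, 0, 0, 0, 0, 0]

```text
t: 19.05
eef_pos: [0.5084, 0.0429, 0.3283]
ee_rot: [-3.139, 0.001, -1.564]
force: [0.6, -0.2, -0.7]
width: 0.0879
```

```bash
cat > col.py <<'E'
from h import *
import sys
T=toolT();save('wrist',sys.argv[1]);s=arm.get_state();print('t',s['t'],T[:3,3],np.array(s['ee_rot']),'w',s['width'],'F',s['force'])
for m in arm.masks_of('collar','wrist')[:2]:
    ys,xs=np.where(m['pixels']);print('mask',m['score'],np.round(m['xy'],1),xs.min(),xs.max(),ys.min(),ys.max())
for t,z in (('collar_grip',.048),('collar_bore',0),('pot_pins',.0345),('pot_rim',.046)):
    for m in arm.spot_point(t,'wrist')[:2]: 
        o,d=ray('wrist',m['xy'],T);print(t,round(m['score'],2),np.round(m['xy'],1),atz(o,d,z)[:2],'o',o,'d',d)
E
python3 col.py w12; python3 -c "
import cv2
im=cv2.imread('pics/w12.png');cv2.imwrite('pics/c12.png',cv2.resize(im[40:240,180:380],None,fx=3,fy=3,interpolation=2))"
```

```text
t 19.1 [0.5084 0.0429 0.3283] [-3.1407  0.0004 -1.5637] w 0.0877678815215684 F [ 0.5766  0.2484 -0.8509]
mask 0.62 [277.8 131.4] 238 318 90 170
collar_grip 0.94 [273.5 133.4] [ 0.5107 -0.0186] o [ 0.5081 -0.0273  0.3081] d [ 0.0099  0.0335 -0.9994]
collar_bore 0.67 [ 78.7 106.4] [ 0.7188 -0.0551] o [ 0.5081 -0.0273  0.3081] d [ 0.5629 -0.0742 -0.8232]
pot_pins 0.38 [275.6 132.7] [ 0.509  -0.0188] o [ 0.5081 -0.0273  0.3081] d [ 0.0035  0.0313 -0.9995]
```

View pics/c12.png

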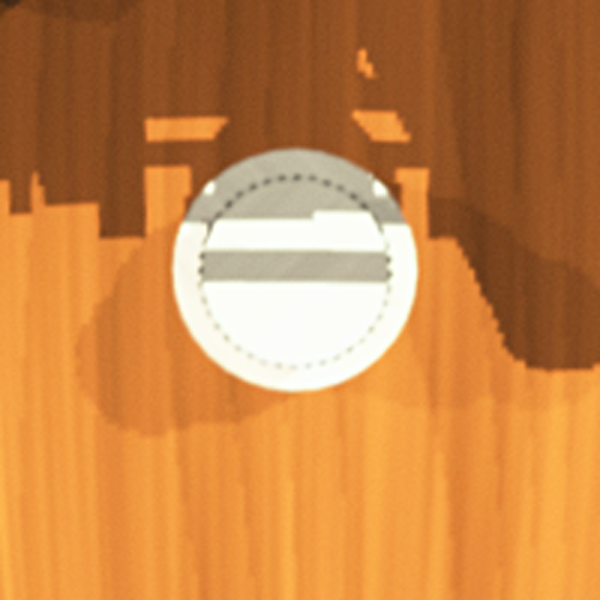

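The collar is seen at crop centre (295,270), which is picture (278.3,130), about 68 mm across as expected. That gives (0.507, -0.0217). Grasping it with the fingertips just above the skirt.

>>> move_arm:
  deltas:
    - [-1, -33, 0, 0, 0, 0]
    - [-0.5, -31.5, -10, 0, 0, 0]
    - [0, 0, -30, 0, 0, 0]
    - [0, 0, -30, 0, 0, 0]
    - [0, 0, -10, 0, 0, 0]
  claw: 0
  squeeze: 40

```text
t: 19.77
eef_pos: [0.5042, -0.0276, 0.2441]
ee_rot: [3.137, -0.001, -1.571]
force: [-2.2, -0.0, 0.0]
width: 0.0874
```

>>> move_arm:
  deltas:
    - [0, 0, 0, 0, 0, 0]
    - [0, 0, 0, 0, 0, 0]
    - [0, 0, 0, 0, 0, 0]
    - [0, 0, 0, 0, 0, 0]
    - [0, 0, 0, 0, 0, 0]

```text
t: 20.18
eef_pos: [0.5064, -0.0251, 0.2488]
ee_rot: [-3.139, 0.001, -1.566]
force: [-1.1, 0.4, -1.1]
width: 0.0877
```

>>> move_arm:
  deltas:
    - [0.5, 3.4, -14, 0, 0, 0]
    - [0, 0, -14, 0, 0, 0]
    - [0, 0, -5.5, 0, 0, 0]
    - [0, 0, 0, 0, 0, 0]
    - [0, 0, 0, 0, 0, 0]

```text
t: 20.6
eef_pos: [0.5066, -0.0219, 0.2144]
ee_rot: [-3.142, -0.0, -1.566]
force: [0.1, -0.0, -0.2]
width: 0.0881
```

```bash
python3 -c "
from h import *
s=arm.get_state();print(s['t'],s['eef_pos'],s['force'],s['moment'],s['width'])"
```

```text
20.6 [ 0.5066 -0.0219  0.2144] [ 0.1489 -0.0468 -0.2197] [ 0.0957 -0.0561  0.0027] 0.08805284596383413
```

>>> move_arm:
  deltas:
    - [0, 0, 0, 0, 0, 0]
    - [0, 0, 0, 0, 0, 0]
    - [0, 0, 0, 0, 0, 0]
    - [0, 0, 0, 0, 0, 0]
    - [0, 0, 0, 0, 0, 0]
  claw: 255

```text
t: 21.02
eef_pos: [0.5065, -0.0221, 0.2142]
ee_rot: [-3.141, 0.0, -1.567]
force: [-0.8, 0.2, 1.1]
width: 0.0601
```

>>> move_arm:
  deltas:
    - [0, 0, 0, 0, 0, 0]
    - [0, 0, 5, 0, 0, 0]
    - [0, 0, 10, 0, 0, 0]
    - [0, 0, 0, 0, 0, 0]
    - [0, 0, 0, 0, 0, 0]

```text
t: 21.43
eef_pos: [0.5066, -0.022, 0.2298]
ee_rot: [-3.14, 0.001, -1.567]
force: [0.9, -0.1, -1.6]
width: 0.0475
```

The fingers may have closed partway through the lift, so the grip height is uncertain. I'll lower gently while watching the force, then regrip.

>>> move_arm:
  deltas:
    - [0, 0, -1.5, 0, 0, 0]
    - [0, 0, -1.5, 0, 0, 0]
    - [0, 0, -1, 0, 0, 0]
    - [0, 0, 0, 0, 0, 0]
    - [0, 0, 0, 0, 0, 0]

```text
t: 21.85
eef_pos: [0.5063, -0.0221, 0.2246]
ee_rot: [3.141, -0.0, -1.567]
force: [0.8, -1.1, -2.3]
width: 0.0478
```

```bash
python3 - <<'E'
from h import *
F=[]
for i in range(6):
    arm.grab_frame('scene');F.append(arm.get_state()['force'])
print(np.mean(F,0),arm.get_state()['eef_pos'],arm.get_state()['width'])
for t in('collar_grip','collar_bore','collar'):
  for c in('scene',):
    for m in arm.spot_point(t,c)[:2]: print(t,m['xy'],m['score'])
E
```

```text
[ 0.0571  0.4339 -1.7431] [ 0.5064 -0.0221  0.225 ] 0.047292797602612346
collar_grip [290.1, 198.1] 0.89
collar_grip [256.4, 177.1] 0.5
collar_bore [290.8, 210.6] 0.96
collar_bore [196.1, 135.8] 0.25
collar [289.6, 210.8] 0.74
collar [359.7, 308.4] 0.18
```

>>> move_arm:
  deltas:
    - [0, 0, -1, 0, 0, 0]
    - [0, 0, -1, 0, 0, 0]
    - [0, 0, -1, 0, 0, 0]
    - [0, 0, 0, 0, 0, 0]
    - [0, 0, 0, 0, 0, 0]

```text
t: 22.72
eef_pos: [0.5064, -0.0221, 0.2219]
ee_rot: [3.141, -0.0, -1.567]
force: [-0.2, 0.2, -2.1]
width: 0.0477
```

>>> move_arm:
  deltas:
    - [0, 0, -1, 0, 0, 0]
    - [0, 0, -1, 0, 0, 0]
    - [0, 0, 0, 0, 0, 0]
    - [0, 0, 0, 0, 0, 0]
    - [0, 0, 0, 0, 0, 0]

```text
t: 23.13
eef_pos: [0.5064, -0.0221, 0.2199]
ee_rot: [3.142, -0.0, -1.567]
force: [0.5, 0.2, -2.3]
width: 0.047
```

>>> move_arm:
  deltas:
    - [0, 0, -1, 0, 0, 0]
    - [0, 0, -1, 0, 0, 0]
    - [0, 0, 0, 0, 0, 0]
    - [0, 0, 0, 0, 0, 0]
    - [0, 0, 0, 0, 0, 0]

```text
t: 23.55
eef_pos: [0.5064, -0.0221, 0.218]
ee_rot: [3.142, -0.0, -1.567]
force: [0.3, -0.0, -2.0]
width: 0.0476
```

>>> move_arm:
  deltas:
    - [0, 0, -1, 0, 0, 0]
    - [0, 0, -0.5, 0, 0, 0]
    - [0, 0, 0, 0, 0, 0]
    - [0, 0, 0, 0, 0, 0]
    - [0, 0, 0, 0, 0, 0]

```text
t: 23.97
eef_pos: [0.5064, -0.022, 0.2165]
ee_rot: [-3.142, 0.0, -1.567]
force: [-0.5, -0.5, -1.2]
width: 0.0473
```

>>> move_arm:
  deltas:
    - [0, 0, 15, 0, 0, 0]
    - [0, 0, 25, 0, 0, 0]
    - [0, 0, 25, 0, 0, 0]
    - [-0.5, -10, 20, 0, 0, 0]
    - [-1.5, -25, 0, 0, 0, 0]

```text
t: 24.38
eef_pos: [0.5062, -0.0558, 0.3059]
ee_rot: [-3.134, 0.001, -1.563]
force: [1.4, 0.2, -1.7]
width: 0.0474
```

>>> move_arm:
  deltas:
    - [-2, -30, 0, 0, 0, 0]
    - [-2, -30, 0, 0, 0, 0]
    - [-2, -30, 0, 0, 0, 0]
    - [-1.5, -30, 0, 0, 0, 0]
    - [-0.5, -13, 0, 0, 0, 0]

```text
t: 24.8
eef_pos: [0.4958, -0.1926, 0.3013]
ee_rot: [3.141, -0.0, -1.568]
force: [0.2, 0.4, -1.7]
width: 0.0475
```

>>> move_arm:
  deltas:
    - [0, 0, 0, 0, 0, 0]
    - [0, 0, 0, 0, 0, 0]
    - [0, 0, 0, 0, 0, 0]
    - [0, 0, 0, 0, 0, 0]
    - [0, 0, 0, 0, 0, 0]

```text
t: 25.22
eef_pos: [0.4965, -0.1893, 0.3015]
ee_rot: [-3.141, 0.0, -1.565]
force: [-0.1, 0.7, -1.6]
width: 0.0474
```

```bash
python3 col.py w13; python3 - <<'E'
from h import *
a=cv2.imread('pics/w13.png');s=arm.grab_frame('scene')[:,:,::-1]
s=cv2.resize(s[100:240,180:340],(480,420),interpolation=2)
cv2.imwrite('pics/c13.png',cv2.resize(np.hstack([a[100:380,120:440],cv2.resize(s,(320,280))]),(800,350)))
E
```

```text
t 25.2667 [ 0.4965 -0.1893  0.3015] [-3.1414  0.     -1.5654] w 0.047590499141468526 F [ 0.3407  0.7022 -0.359 ]
mask 0.6 [276.5 240.6] 215 333 185 323
collar_grip 0.79 [276.4 271.2] [ 0.4952 -0.1451] o [ 0.4961 -0.2596  0.2814] d [-0.0035  0.4404 -0.8978]
collar_bore 0.52 [273.5 238. ] [ 0.4978 -0.1556] o [ 0.4961 -0.2596  0.2814] d [ 0.0059  0.3467 -0.938 ]
```

View pics/c13.png

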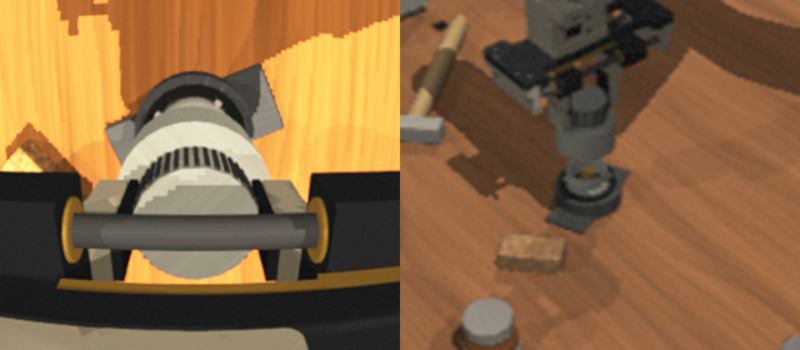

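Left half: the collar is held level in the jaws over the pot. Right half (scene view): it hangs straight above the neck, with the knob stack visible in the mouth. Lowering onto the neck.

>>> move_arm:
  deltas:
    - [0, -0.6, -14, 0, 0, 0]
    - [0, -0.6, -14, 0, 0, 0]
    - [0, 0, -7, 0, 0, 0]
    - [0, 0, 0, 0, 0, 0]
    - [0, 0, 0, 0, 0, 0]

```text
t: 25.98
eef_pos: [0.4965, -0.1913, 0.2664]
ee_rot: [3.141, -0.0, -1.567]
force: [-0.0, 0.2, -2.1]
width: 0.0476
```

>>> move_arm:
  deltas:
    - [0, 0, -2, 0, 0, 0]
    - [0, 0, -2, 0, 0, 0]
    - [0, 0, -2, 0, 0, 0]
    - [0, 0, 0, 0, 0, 0]
    - [0, 0, 0, 0, 0, 0]

```text
t: 26.4
eef_pos: [0.4964, -0.1913, 0.2605]
ee_rot: [3.142, -0.0, -1.567]
force: [-0.1, -0.3, -1.9]
width: 0.0471
```

>>> move_arm:
  deltas:
    - [0, 0, -1.5, 0, 0, 0]
    - [0, 0, -1.5, 0, 0, 0]
    - [0, 0, -1.5, 0, 0, 0]
    - [0, 0, 0, 0, 0, 0]
    - [0, 0, 0, 0, 0, 0]

```text
t: 26.82
eef_pos: [0.4964, -0.1913, 0.2558]
ee_rot: [3.141, 0.0, -1.567]
force: [0.0, -0.0, -1.3]
width: 0.0474
```

>>> move_arm:
  deltas:
    - [0, 0, -1.5, 0, 0, 0]
    - [0, 0, -1, 0, 0, 0]
    - [0, 0, -1, 0, 0, 0]
    - [0, 0, 0, 0, 0, 0]
    - [0, 0, 0, 0, 0, 0]

```text
t: 27.23
eef_pos: [0.4964, -0.1913, 0.2524]
ee_rot: [3.141, -0.0, -1.567]
force: [1.1, -0.9, -2.5]
width: 0.0476
```

>>> move_arm:
  deltas:
    - [0, 0, -1, 0, 0, 0]
    - [0, 0, -1, 0, 0, 0]
    - [0, 0, 0, 0, 0, 0]
    - [0, 0, 0, 0, 0, 0]
    - [0, 0, 0, 0, 0, 0]

```text
t: 27.65
eef_pos: [0.4964, -0.1913, 0.2506]
ee_rot: [-3.141, -0.0, -1.567]
force: [0.5, -0.5, -0.7]
width: 0.0473
```

>>> move_arm:
  deltas:
    - [0, 0, -0.7, 0, 0, 0]
    - [0, 0, 0, 0, 0, 0]
    - [0, 0, 0, 0, 0, 0]
    - [0, 0, 0, 0, 0, 0]
    - [0, 0, 0, 0, 0, 0]

```text
t: 28.07
eef_pos: [0.4965, -0.1913, 0.2501]
ee_rot: [-3.141, -0.0, -1.566]
force: [-1.6, -0.1, 4.8]
width: 0.0477
```

It is resting on the pins: contact at TCP z 0.250, as predicted, with about 5 N. Turning now under light pressure.

>>> move_arm:
  deltas:
    - [0, 0, -0.2, 0, 0, 3]
    - [0, 0, 0, 0, 0, 3]
    - [0, 0, 0, 0, 0, 3]
    - [0, 0, 0, 0, 0, 3]
    - [0, 0, 0, 0, 0, 0]

```text
t: 28.48
eef_pos: [0.4961, -0.1912, 0.249]
ee_rot: [3.141, 0.001, -1.355]
force: [0.2, -0.5, -2.6]
width: 0.0472
```

>>> move_arm:
  deltas:
    - [0, 0, 0, 0, 0, 3]
    - [0, 0, 0, 0, 0, 3]
    - [0, 0, 0, 0, 0, 3]
    - [0, 0, 0, 0, 0, 0]
    - [0, 0, 0, 0, 0, 0]

```text
t: 28.9
eef_pos: [0.4963, -0.1912, 0.2493]
ee_rot: [3.141, 0.0, -1.203]
force: [-0.0, -0.4, -1.3]
width: 0.0474
```

>>> move_arm:
  deltas:
    - [0, 0, -0.5, 0, 0, 0]
    - [0, 0, -0.5, 0, 0, 0]
    - [0, 0, 0, 0, 0, 0]
    - [0, 0, 0, 0, 0, 0]
    - [0, 0, 0, 0, 0, 0]

```text
t: 29.32
eef_pos: [0.4963, -0.1913, 0.2487]
ee_rot: [3.141, 0.0, -1.201]
force: [-1.9, 1.3, 3.2]
width: 0.0474
```

```bash
python3 -c "
from h import *
s=arm.get_state();print(s['t'],s['eef_pos'],s['ee_rot'],s['force'],s['moment'])"
```

```text
29.3167 [ 0.4963 -0.1913  0.2487] [ 3.1415  0.0001 -1.2005] [-1.921   1.2591  3.1534] [ 0.3419  0.833  -0.0422]
```

>>> move_arm:
  deltas:
    - [0, 0, -0.2, 0, 0, 3]
    - [0, 0, 0, 0, 0, 3]
    - [0, 0, 0, 0, 0, 3]
    - [0, 0, 0, 0, 0, 0]
    - [0, 0, 0, 0, 0, 0]

```text
t: 29.73
eef_pos: [0.4956, -0.1916, 0.2493]
ee_rot: [3.14, 0.0, -1.042]
force: [-7.6, 0.9, 13.4]
width: 0.0474
```

>>> move_arm:
  deltas:
    - [0, 0, 0, 0, 0, 3]
    - [0, 0, 0, 0, 0, 3]
    - [0, 0, 0, 0, 0, 3]
    - [0, 0, 0, 0, 0, 0]
    - [0, 0, 0, 0, 0, 0]

```text
t: 30.15
eef_pos: [0.4958, -0.1916, 0.2493]
ee_rot: [3.14, 0.0, -0.885]
force: [-6.3, 1.1, 12.9]
width: 0.0472
```

>>> move_arm:
  deltas:
    - [-0.6, 0, 0.1, 0, 0, 3]
    - [0, 0, 0, 0, 0, 3]
    - [0, 0, 0, 0, 0, 3]
    - [0, 0, 0, 0, 0, 0]
    - [0, 0, 0, 0, 0, 0]

```text
t: 30.57
eef_pos: [0.4963, -0.1916, 0.2496]
ee_rot: [-3.141, -0.002, -0.728]
force: [-0.8, 0.2, 9.4]
width: 0.0473
```

>>> move_arm:
  deltas:
    - [0, 0, 0, 0, 0, 3]
    - [0, 0, 0, 0, 0, 3]
    - [0, 0, 0, 0, 0, 3]
    - [0, 0, 0, 0, 0, 0]
    - [0, 0, 0, 0, 0, 0]

```text
t: 30.98
eef_pos: [0.4957, -0.1918, 0.2497]
ee_rot: [3.141, -0.001, -0.571]
force: [-4.4, -1.9, 11.9]
width: 0.0472
```

>>> move_arm:
  deltas:
    - [-0.2, 0, 0, 0, 0, 3]
    - [0, 0, 0, 0, 0, 3]
    - [0, 0, 0, 0, 0, 3]
    - [0, 0, 0, 0, 0, 0]
    - [0, 0, 0, 0, 0, 0]

```text
t: 31.4
eef_pos: [0.4957, -0.1919, 0.2495]
ee_rot: [3.141, -0.001, -0.414]
force: [-3.1, -1.5, 10.5]
width: 0.0476
```

>>> move_arm:
  deltas:
    - [0, 0, 0, 0, 0, 3]
    - [0, 0, 0, 0, 0, 3]
    - [0, 0, 0, 0, 0, 3]
    - [0, 0, 0, 0, 0, 0]
    - [0, 0, 0, 0, 0, 0]

```text
t: 31.82
eef_pos: [0.4964, -0.1918, 0.2497]
ee_rot: [3.141, -0.003, -0.257]
force: [-0.8, -2.3, 7.7]
width: 0.0475
```

>>> move_arm:
  deltas:
    - [0, 0, 0, 0, 0, 3]
    - [0, 0, 0, 0, 0, 3]
    - [0, 0, 0, 0, 0, 3]
    - [0, 0, 0, 0, 0, 0]
    - [0, 0, 0, 0, 0, 0]

```text
t: 32.23
eef_pos: [0.4958, -0.1919, 0.2498]
ee_rot: [3.14, -0.001, -0.1]
force: [-4.2, -1.8, 11.0]
width: 0.0474
```

>>> move_arm:
  deltas:
    - [0, 0, 0, 0, 0, 3]
    - [0, 0, 0, 0, 0, 3]
    - [0, 0, 0, 0, 0, 0]
    - [0, 0, 0, 0, 0, 0]
    - [0, 0, 0, 0, 0, 0]

```text
t: 32.65
eef_pos: [0.4968, -0.1917, 0.2498]
ee_rot: [3.14, -0.003, 0.005]
force: [-0.6, -1.0, 8.0]
width: 0.0471
```

```bash
python3 -c "
from h import *
s=arm.get_state();print(s['t'],s['eef_pos'],s['ee_rot'],s['force'],s['moment'],s['q'])"
```

```text
32.65 [ 0.4968 -0.1917  0.2498] [ 3.1403 -0.0034  0.0051] [-0.6469 -1.0497  7.9722] [-0.9151  0.0527  0.0769] [ 0.0007  0.2818 -0.5018  0.0018 -0.7838  1.5739]
```

>>> move_arm:
  deltas:
    - [0, 0, 0, 0, 0, 2]
    - [0, 0, 0, 0, 0, 2]
    - [0, 0, 0, 0, 0, 2]
    - [0, 0, 0, 0, 0, 0]
    - [0, 0, 0, 0, 0, 0]

```text
t: 33.07
eef_pos: [0.4964, -0.1914, 0.2489]
ee_rot: [3.141, -0.002, 0.108]
force: [2.2, -1.8, -0.5]
width: 0.0472
```

>>> move_arm:
  deltas:
    - [0, 0, 0, 0, 0, 2]
    - [0, 0, 0, 0, 0, 2]
    - [0, 0, 0, 0, 0, 2]
    - [0, 0, 0, 0, 0, 0]
    - [0, 0, 0, 0, 0, 0]

```text
t: 33.48
eef_pos: [0.4958, -0.1914, 0.2483]
ee_rot: [3.141, -0.0, 0.212]
force: [1.1, -2.0, -2.1]
width: 0.0471
```

```bash
python3 -c "
from h import *
s=arm.get_state();print(s['t'],s['eef_pos'],s['ee_rot'],s['force'],s['moment'])"
```

```text
33.4833 [ 0.4958 -0.1914  0.2483] [ 3.1414 -0.0003  0.2117] [ 1.0662 -2.0365 -2.1296] [-1.1379 -0.8026 -0.0123]
```

The contact force vanished and z dropped: the keyways are over the pins at about 96–102° of turn. Lowering.

>>> move_arm:
  deltas:
    - [0, 0, -1, 0, 0, 0]
    - [0, 0, -1, 0, 0, 0]
    - [0, 0, -1, 0, 0, 0]
    - [0, 0, 0, 0, 0, 0]
    - [0, 0, 0, 0, 0, 0]

```text
t: 33.9
eef_pos: [0.4958, -0.1913, 0.2454]
ee_rot: [3.141, -0.0, 0.213]
force: [4.1, -3.2, -2.7]
width: 0.0475
```

>>> move_arm:
  deltas:
    - [0.3, -0.2, -1, 0, 0, 0]
    - [0, 0, -1, 0, 0, 0]
    - [0, 0, -1, 0, 0, 0]
    - [0, 0, 0, 0, 0, 0]
    - [0, 0, 0, 0, 0, 0]

```text
t: 34.32
eef_pos: [0.496, -0.1914, 0.2427]
ee_rot: [3.141, -0.0, 0.214]
force: [1.8, 0.1, 3.4]
width: 0.0478
```

>>> move_arm:
  deltas:
    - [0, 0, -0.7, 0, 0, 0]
    - [0, 0, -0.7, 0, 0, 0]
    - [0, 0, -0.6, 0, 0, 0]
    - [0, 0, 0, 0, 0, 0]
    - [0, 0, 0, 0, 0, 0]

```text
t: 34.73
eef_pos: [0.496, -0.1914, 0.2407]
ee_rot: [3.142, -0.0, 0.214]
force: [0.7, 1.4, 5.2]
width: 0.0472
```

On the seal (6 N starting). I'll raise the grip and keep pressing to the shoulder.

>>> move_arm:
  deltas:
    - [0, 0, -0.8, 0, 0, 0]
    - [0, 0, -0.8, 0, 0, 0]
    - [0, 0, -0.4, 0, 0, 0]
    - [0, 0, 0, 0, 0, 0]
    - [0, 0, 0, 0, 0, 0]
  squeeze: 55

```text
t: 35.15
eef_pos: [0.496, -0.1914, 0.2388]
ee_rot: [3.141, -0.001, 0.214]
force: [0.0, 1.1, 5.7]
width: 0.0475
```

>>> move_arm:
  deltas:
    - [0, 0, -0.6, 0, 0, 0]
    - [0, 0, -0.4, 0, 0, 0]
    - [0, 0, -0.4, 0, 0, 0]
    - [0, 0, 0, 0, 0, 0]
    - [0, 0, 0, 0, 0, 0]

```text
t: 35.57
eef_pos: [0.4961, -0.1913, 0.2383]
ee_rot: [3.141, -0.001, 0.214]
force: [-2.5, 4.0, 15.0]
width: 0.0475
```

>>> move_arm:
  deltas:
    - [0, 0, -0.3, 0, 0, 0]
    - [0, 0, -0.3, 0, 0, 0]
    - [0, 0, 0, 0, 0, 0]
    - [0, 0, 0, 0, 0, 0]
    - [0, 0, 0, 0, 0, 0]

```text
t: 35.98
eef_pos: [0.4962, -0.1912, 0.2382]
ee_rot: [3.141, -0.001, 0.214]
force: [-3.3, 4.8, 19.9]
width: 0.0471
```

```bash
python3 - <<'E'
from h import *
s=arm.get_state();print(s['t'],s['eef_pos'],s['ee_rot'],s['force'],s['moment'],s['width'])
f=arm.grab_frame('scene')[:,:,::-1]
cv2.imwrite('pics/c14.png',cv2.resize(f[110:210,190:310],(720,600),interpolation=2))
E
```

```text
35.9833 [ 0.4962 -0.1912  0.2382] [ 3.141  -0.0014  0.2145] [-3.3499  4.7958 19.8603] [ 1.5486  1.4434 -0.0171] 0.04712920177677001
```

View pics/c14.png

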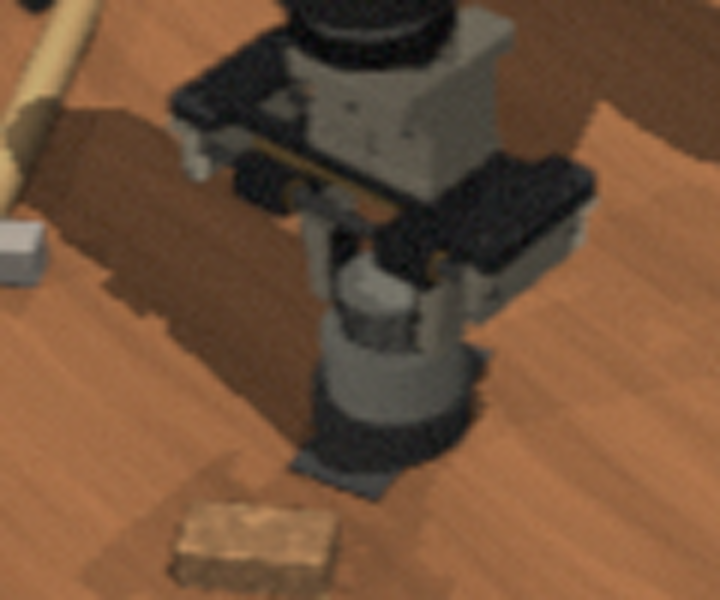

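The scene view shows the collar seated on the pot in the gripper, near crop (395,370). The numbers disagree, though. The stroke from the pins was 11.5 mm instead of 12.5, and the moment puts the contact at one edge, so the collar is slightly tilted in the jaws. I'll unload, let it settle level on the seal, and regrip.

>>> move_arm:
  deltas:
    - [0, 0, 1.5, 0, 0, 0]
    - [0, 0, 1.5, 0, 0, 0]
    - [0, 0, 1.5, 0, 0, 0]
    - [0, 0, 0, 0, 0, 0]
    - [0, 0, 0, 0, 0, 0]

```text
t: 36.45
eef_pos: [0.496, -0.1914, 0.2413]
ee_rot: [3.141, -0.001, 0.214]
force: [0.2, 0.8, 4.2]
width: 0.047
```

>>> move_arm:
  deltas:
    - [0, 0, 0, 0, 0, 0]
    - [0, 0, 0, 0, 0, 0]
    - [0, 0, 0, 0, 0, 0]
    - [0, 0, 0, 0, 0, 0]
    - [0, 0, 0, 0, 0, 0]
  claw: 80

```text
t: 36.87
eef_pos: [0.4956, -0.1915, 0.2406]
ee_rot: [-3.141, 0.001, 0.213]
force: [0.3, -0.2, 0.6]
width: 0.0603
```

```bash
python3 - <<'E'
from h import *
s=arm.get_state();print(s['t'],s['eef_pos'],s['ee_rot'],s['force'],s['moment'],s['width'])
E
```

```text
36.8667 [ 0.4956 -0.1915  0.2406] [-3.1413  0.001   0.2134] [ 0.2563 -0.1833  0.6038] [-0.009  -0.0115  0.0027] 0.06032238178194554
```

>>> move_arm:
  deltas:
    - [0, 0, 0, 0, 0, 0]
    - [0, 0, 0, 0, 0, 0]
    - [0, 0, 0, 0, 0, 0]
    - [0, 0, 0, 0, 0, 0]
    - [0, 0, 0, 0, 0, 0]
  claw: 255

```text
t: 37.28
eef_pos: [0.4958, -0.1915, 0.2409]
ee_rot: [-3.142, 0.0, 0.214]
force: [0.0, -0.5, -1.2]
width: 0.0474
```

>>> move_arm:
  deltas:
    - [0, 0, 0, 0, 0, 0]
    - [0, 0, 0, 0, 0, 0]
    - [0, 0, 0, 0, 0, 0]
    - [0, 0, -0.5, 0, 0, 0]
    - [0, 0, -0.5, 0, 0, 0]

```text
t: 37.7
eef_pos: [0.4959, -0.1914, 0.2402]
ee_rot: [3.142, -0.0, 0.214]
force: [-1.1, 1.1, 4.7]
width: 0.0472
```

>>> move_arm:
  deltas:
    - [0, 0, -0.8, 0, 0, 0]
    - [0, 0, -0.8, 0, 0, 0]
    - [0, 0, -0.8, 0, 0, 0]
    - [0, 0, 0, 0, 0, 0]
    - [0, 0, 0, 0, 0, 0]

```text
t: 38.12
eef_pos: [0.4959, -0.1915, 0.2378]
ee_rot: [3.141, -0.0, 0.214]
force: [-2.4, 0.4, 6.1]
width: 0.0472
```

```bash
python3 - <<'E'
from h import *
s=arm.get_state();print(s['t'],s['eef_pos'],s['ee_rot'],s['force'],s['moment'],s['width'])
E
```

```text
38.1167 [ 0.4959 -0.1915  0.2378] [ 3.1415 -0.0001  0.2138] [-2.4266  0.4489  6.1006] [0.3559 0.8106 0.0095] 0.04717982986624663
```

>>> move_arm:
  deltas:
    - [0, 0, -0.5, 0, 0, 0]
    - [0, 0, -0.5, 0, 0, 0]
    - [0, 0, -0.4, 0, 0, 0]
    - [0, 0, 0, 0, 0, 0]
    - [0, 0, 0, 0, 0, 0]

```text
t: 38.53
eef_pos: [0.4959, -0.1915, 0.2365]
ee_rot: [3.141, -0.0, 0.214]
force: [-1.6, 0.7, 6.7]
width: 0.0469
```

>>> move_arm:
  deltas:
    - [0, 0, -0.3, 0, 0, 0]
    - [0, 0, -0.3, 0, 0, 0]
    - [0, 0, -0.2, 0, 0, 0]
    - [0, 0, 0, 0, 0, 0]
    - [0, 0, 0, 0, 0, 0]

```text
t: 38.95
eef_pos: [0.4958, -0.1915, 0.2363]
ee_rot: [3.141, -0.0, 0.214]
force: [-4.7, 2.0, 14.3]
width: 0.0471
```

```bash
python3 - <<'E'
from h import *
s=arm.get_state();print(s['t'],s['eef_pos'],s['ee_rot'],s['force'],s['moment'],s['width'])
E
```

```text
38.95 [ 0.4958 -0.1915  0.2363] [ 3.1413 -0.0003  0.214 ] [-4.7191  2.0102 14.3247] [0.9636 1.8119 0.0122] 0.0471177155217581
```

>>> move_arm:
  deltas:
    - [-0.3, 0.1, -0.2, 0, 0, 0]
    - [-0.2, 0.1, -0.3, 0, 0, 0]
    - [0, 0, -0.2, 0, 0, 0]
    - [0, 0, 0, 0, 0, 0]
    - [0, 0, 0, 0, 0, 0]

```text
t: 39.37
eef_pos: [0.4957, -0.1914, 0.2363]
ee_rot: [3.141, -0.001, 0.214]
force: [-5.6, 1.0, 18.9]
width: 0.0475
```

```bash
python3 - <<'E'
from h import *
s=arm.get_state();print(s['t'],s['eef_pos'],s['ee_rot'],s['force'],s['moment'],s['width'])
E
```

```text
39.3667 [ 0.4957 -0.1914  0.2363] [ 3.1407 -0.0013  0.2143] [-5.5673  0.966  18.9017] [ 0.8813  2.0676 -0.0905] 0.04752137032944207
```

Firm stop at z 0.2363, a 4.6 mm stroke from the seal against 4.5 expected. The moment still suggests the edge at −x, +y bears first, so I'll level it slightly.

>>> move_arm:
  deltas:
    - [0.75, -0.55, 0, 0.15, 0.2, 0]
    - [0.75, -0.55, 0, 0.15, 0.2, 0]
    - [0, 0, 0, 0, 0, 0]
    - [0, 0, 0, 0, 0, 0]
    - [0, 0, 0, 0, 0, 0]

```text
t: 39.78
eef_pos: [0.497, -0.1924, 0.2364]
ee_rot: [-3.136, 0.005, 0.214]
force: [-6.7, 3.3, 19.9]
width: 0.047
```

```bash
python3 - <<'E'
from h import *
s=arm.get_state();print(s['t'],s['eef_pos'],s['ee_rot'],s['force'],s['moment'],s['width'])
E
```

```text
39.7833 [ 0.497  -0.1924  0.2364] [-3.1358  0.0048  0.2144] [-6.6842  3.3216 19.9338] [ 0.932   2.3552 -0.0039] 0.04704623436019281
```

>>> move_arm:
  deltas:
    - [-0.5, 0.3, 0, 0, 0, 0]
    - [-0.5, 0.3, 0, 0, 0, 0]
    - [0, 0, 0, 0, 0, 0]
    - [0, 0, 0, 0, 0, 0]
    - [0, 0, 0, 0, 0, 0]

```text
t: 40.2
eef_pos: [0.4967, -0.1922, 0.2363]
ee_rot: [-3.137, 0.003, 0.215]
force: [-3.0, -1.6, 14.2]
width: 0.0469
```

```bash
python3 - <<'E'
from h import *
s=arm.get_state();print(s['t'],s['eef_pos'],s['ee_rot'],s['force'],s['moment'],s['width'])
E
```

```text
40.2 [ 0.4967 -0.1922  0.2363] [-3.1368  0.0034  0.2146] [-3.0008 -1.5541 14.1826] [-0.7265  1.129   0.0162] 0.046943229203325144
```

>>> move_arm:
  deltas:
    - [-0.4, -0.2, -0.3, 0, 0, 0]
    - [0, 0, -0.3, 0, 0, 0]
    - [0, 0, -0.2, 0, 0, 0]
    - [0, 0, 0, 0, 0, 0]
    - [0, 0, 0, 0, 0, 0]

```text
t: 40.62
eef_pos: [0.4965, -0.1922, 0.2363]
ee_rot: [-3.137, 0.003, 0.215]
force: [-4.6, 1.6, 21.8]
width: 0.0472
```

```bash
python3 - <<'E'
from h import *
s=arm.get_state();print(s['t'],s['eef_pos'],s['ee_rot'],s['force'],s['moment'],s['width'])
f=arm.grab_frame('scene');w=arm.grab_frame('wrist')
a=cv2.resize(f[110:210,190:310],(480,400),interpolation=2);b=cv2.resize(w[150:350,200:360],(320,400))
cv2.imwrite('pics/c15.png',np.hstack([a,b])[:,:,::-1])
for m in arm.spot_point('knob0','top')[:5]: print(m['score'],atz(*ray('top',m['xy']),.004)[:2])
E
```

```text
40.6167 [ 0.4965 -0.1922  0.2363] [-3.137   0.0026  0.2149] [-4.5971  1.5987 21.8143] [ 0.3596  1.802  -0.0759] 0.04718569045097006
0.74 [0.4984 0.4299]
0.51 [ 0.5181 -0.4973]
0.48 [0.4719 0.2875]
0.45 [0.5877 0.1966]
0.4 [0.5871 0.3087]
```

View pics/c15.png

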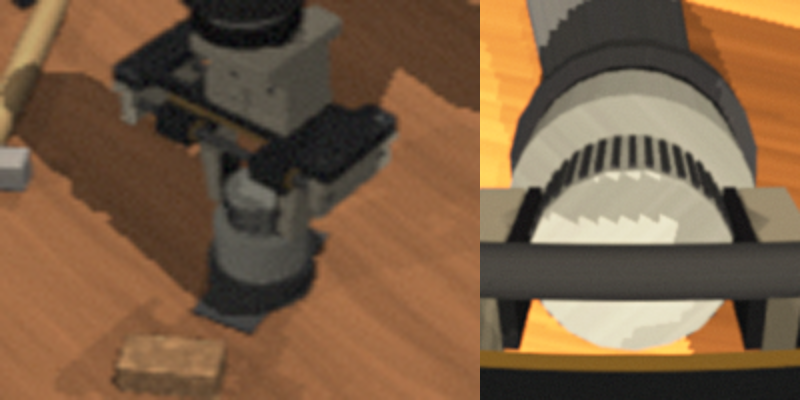

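The left half shows the collar down on the shoulder with no visible gap. The right half shows the skirt sitting evenly in the shoulder ring, jaws closed on the grip. z stays at 0.2363 from 14 to 22 N, so it is against a hard stop well above the seal's 9 N.

```bash
python3 -c "
from h import *
print(arm.get_state()['force'],arm.get_state()['width']);print(arm.job_done())"
```

```text
[-5.302   1.9818 21.946 ] 0.046931367606792944
the job is handed in; nothing more can be done
None
```

The job is handed in at about 41 s of the 72 s allowed. Three knobs are in the pot's well and the fourth was left on the mat. The collar is pressed home, with the gripper still holding it at about 22 N.

**What I did**
- I picked up three knobs and dropped them into the well, where they appear to be standing as a stack just below the rim.
- I set the collar on the pins and turned it about 102°. I passed a first keyway match at around 12° because I was pressing too lightly.
- The keyways then dropped over the pins and I pressed the collar down.
- The first press stopped about 1 mm short because the collar was tilted in the jaws. I let it settle level on the seal, regripped it and pressed again.

**Last checks**
- **Collar home:** it moved 4.6 mm down from the seal, against 4.5 mm expected. It stopped hard at TCP z 0.2363 m and did not move as the push rose from 14 to 22 N; the seal needs about 9 N. The scene picture showed no gap at the shoulder.
- **Grip:** the jaws read 47 mm on the 48 mm knurl.

**Not clean or not confirmed**
- A side force of about 5 N and a moment at the wrist remained. They suggest the collar's −x edge bears harder than the rest, so a slight tilt is possible.
- In my last look into the well only the top knob was visible. That three are in there rests on earlier detections and on the three grasps and releases.
- I took no fresh overhead picture at the end. That the fourth knob and the other things on the bench are undisturbed rests on where the arm went; none of my moves was planned to touch them.

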